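# Tip wax bars into a V-trough and butt them against its stop

### The job

Pick up the copper scoop by its wooden handle and tip its two round wax bars into the aluminium V-trough, holding the lip low over the trough so that they roll in gently, and without the fingers touching the bars until they lie in the fold. Set the empty scoop back down upright on the bench, and slide the bars along the fold until they lie end to end, touching each other and hard against the red stop plate (either bar first). Leave the jar, the ring mandrel and the graver where they are.

Things in the scene. Friction and masses are not known exactly. Their poses are not given: they have to be found in the camera images.
- trough: V-trough fixed to the bench: 50 x 50 x 4 mm aluminium angle, 90 degree V open upwards, on two dark wood saddles no higher than it. Origin on the bench below the fold's middle; y runs along the fold towards the red stop plate, z up. Fold from y = -150 mm (open end) to +150 mm (stop face), its inner bottom line 16 mm above the bench; flank edges 51 mm high at x = +-35 mm.
- stop (a point): Point on the inner face of the red stop plate (62 mm wide, 8 mm thick, top 56 mm above the bench), where the axis of a seated bar meets it: 33 mm above the bench, 150 mm along y from the trough's origin. Same axes as the trough.
- scoop: Loose copper scoop, 0.28 kg, 206 mm wide (y). Origin on the bench below its middle; z up, open lip at -x, back wall (50 mm high) and handle at +x. Its floor rises at 22 degrees from the back wall's foot (x = 40, z = 5 mm) to the lip. Side walls and a 6 mm partition, 24 mm high, part the bars. Tilted lip-down past 22 degrees it lets the bars roll out; 35 to 45 degrees empties it.
- handle (a point): Grip point of the scoop's upright wooden handle: a plate 12 mm thick (x), 60 mm wide (y), above the middle of the back wall, from 50 to 115 mm above the bench. The point is at x = 43, y = 0, z = 90 mm from the scoop's origin. Same axes as the scoop.
- lip (a point): Middle of the scoop's pouring lip, upper face of the 3 mm floor: x = -45, y = 0, z = 39 mm from the scoop's origin. Same axes. Below the floor is only a front foot at x = -14 to -6 mm, nothing between it and the lip.
- bar_green: Green round bar of carving wax, 24 mm diameter, 90 mm long, about 45 g; origin at its centre, y axis along the bar. Starts in the scoop's -y half (centre 51 mm from the middle), against the back wall. Seated in the fold its axis is 33 mm and its top 45 mm above the bench.
- bar_blue: Blue round bar of carving wax, same size, origin and axes as the green one. Starts in the scoop's +y half.
- jar: Bystander: closed jar, 52 mm diameter, 75 mm high, standing; origin under its middle.
- mandrel: Bystander: steel ring mandrel, a cone 130 mm high on a 52 mm round foot, standing; origin under its middle.
- graver: Bystander: graver, a slim round steel shank with a wooden handle, 180 mm long, lying along its x axis; origin under its middle.

How it is judged:
On the way:
1. both bars lie in the fold of the V-trough (z of each of bar_green, bar_blue in the frame of stop below 0.004 m and x of bar_green in the frame of stop between -0.004 and 0.004 m and x of bar_blue in the frame of stop between -0.004 and 0.004 m and angle between the y axis of each of bar_green, bar_blue and the y axis of trough, either way round below 0.08 rad), for 0.2 s.
At the end, for the whole second after the job is handed in: Both bars lie seated in the fold (within 3 mm and 0.05 rad), one with its end within 4 mm of the stop plate, the other within 4 mm of the first; the scoop stands upright (within 0.08 rad) on the bench itself; all at rest (z of bar_green in the frame of stop between -0.003 and 0.003 m and z of bar_blue in the frame of stop between -0.003 and 0.003 m and x of bar_green in the frame of stop between -0.003 and 0.003 m and x of bar_blue in the frame of stop between -0.003 and 0.003 m and angle between the y axis of each of bar_green, bar_blue and the y axis of trough, either way round below 0.05 rad and distance between any of bar_green, bar_blue and stop below 0.049 m and distance between bar_green and bar_blue below 0.094 m and linear speed of each of bar_green, bar_blue, scoop below 0.02 m/s and angle between scoop's own z axis and vertical below 0.08 rad and height (world z) of scoop between -0.006 and 0.006 m); the robot touches nothing.
It fails at once if the fingers touch a bar that is not down in the fold ((contact force between the fingers and bar_green above 1 N and z of bar_green in the frame of stop above 0.012 m) or (contact force between the fingers and bar_green above 1 N and z of bar_green in the frame of stop below -0.006 m) or (contact force between the fingers and bar_blue above 1 N and z of bar_blue in the frame of stop above 0.012 m) or (contact force between the fingers and bar_blue above 1 N and z of bar_blue in the frame of stop below -0.006 m)).
It fails at once if a bar is thrown or dropped (faster than 1.5 m/s) (linear speed of any of bar_green, bar_blue above 1.5 m/s).
It fails at once if the jar, mandrel or graver is moved by more than 20 mm or knocked over (distance of any of jar, mandrel, graver from where it was at the start of the episode above 0.02 m or angle between any of jar, mandrel's own z axis and vertical above 0.5 rad).
It also fails if it takes over 56 s, if anything falls off the work surface, if the arm or the gripper's body presses on something with over 40 N, if the wrist force passes 120 N, or if a joint passes its speed limit or range.

### The arm

A 6-joint arm with a two-finger parallel gripper is mounted at the origin on the work surface. World frame = base frame: x ahead of the robot, y to its left, z up, the work surface at z = 0. Lengths are in m, angles in rad, forces in N, time in s.
With the tool pointing down it reaches from about 0.225 to 0.875 m from the base axis. Payload 3.4 kg.
Tool frame: the origin (TCP) lies between the finger pads; the fingertips stand 25 mm ahead of it and the grasp point (between the pads) lies 6 mm ahead of it; z points along the fingers, y is the line along which they close (so a half turn about z gives the same grasp; the last joint's range is limited). The gripper opens to 85 mm and grips with 20 to 120 N. Pads are 22 mm wide; open, the fingers measure 114 mm over their backs; the gripper's body (76 mm by 85 mm) begins 54 mm behind the grasp point. The pads swing forward as they close: fully open they stand 13 mm farther back than shut.
Start: joints at [-1.326, 0.276, 1.505, -0, 1.361, -0.121], TCP at [0.206, -0.537, 0.256] pointing down, gripper open.
Joint ranges: [-2.89, 2.89], [-0.75, 2.08], [0.22, 2.7], [-1.18, 4.32], [0.11, 2.71], [-2.7, 2.7]. Speed limits (rad/s): [2.57, 2.57, 3.14, 3.14, 3.14, 3.14].

### API

Orientations are given as [roll, pitch, yaw] about the fixed x, y, z axes, in that order (R = Rz(yaw) Ry(pitch) Rx(roll)).
In Python, from plant import ctrl gives the robot as it stands. The module is installed in compiled form; this text tells all that it offers.
- The arm moves only by the tool drive_tool, never from a script. Its argument "moves" is a list of rows, each a list of 7 numbers: the turn, a rotation vector about the world's x, y, z in rad, then the shift along the world's x, y, z in cm, then the opening, from -1 (shut) to 1 (fully open). In form: [[rx, ry, rz, x, y, z, fingers], ...]. A call has 1 to 20 rows; each row shifts and turns the commanded pose from where the row before left it; what a row does not reach is not made up. A row lasts 1/12 s, in which the tool goes at most 41.7 mm and 7.16 degrees, less where a joint would pass 70% of its speed; a pose out of reach is approached as far as the arm can. A call is refused whole if a number of a shift passes 4.17 or a number of a turn 0.125, either way. A call with a gripper value outside its range is refused whole. The fingers move at their own pace and stop on an object; "force" is the grip in N (left out, the last holds). Time passes only in rows, so rows that do not move let the fingers close. It gives the time, the measured TCP pose, the force, the opening and the grip force at its end, in the units of the state.
- ctrl.read_state(): the state, without advancing time (a new reading comes with each control period).
- ctrl.get_image(name): name is "side" or "top" or "wrist"; returns a dict with "pixels" (384x512x3 uint8, blue, green, red), "range_z" (384x512 float32, m along the optical axis (not along the pixel's ray), 0 where there is no reading), "camera_matrix" (3x3 intrinsics, pixels), "rvec" (rotation vector, rad) and "tvec" (3), from world to camera coordinates, as OpenCV has them. Camera axes: x right, y down, z forward; pixel columns grow to the right and rows downward; lengths in m; the calibration is good to about 2 mm. A picture is of the moment at which its call begins.
- ctrl.job_done(): hands the job in; it is judged then, once.
Trained networks look in a picture, given as the dict that the camera call returned (one of the last four; its "shot" number tells which), for a name from the list of things; names that differ only in an ending like _2 or _b are one class to them, and where a whole thing is asked for, a point or a joint stands for the part that bears it (a point fixed in the world has none). Each returns a list of dicts, best first, with "p" (0 to 1); they miss things now and then, are a little off and sometimes report something else, mostly with a low value. They report only what shows in the picture. A call takes as long as a camera call.
- ctrl.regions_of(name, picture): "mask" (384x512 bool, what is visible of it) and "position" ([column, row] as shares, 0 to 1, of the picture: columns of its width, rows of its height, amid what is visible of it).
- ctrl.mark_of(name, picture): "position" ([column, row] as shares, 0 to 1, of the picture: columns of its width, rows of its height: a listed point, or the origin of a listed thing).
The state is a dict: "time_s": time; "joint_positions": joint angles; "dq": joint speeds; "effort": joint torques, N m; "tool_pos": TCP position; "ee_rot": TCP orientation; "force": force on the tool from outside, world axes, zero at the start; "moment": the same for the moment, N m; "opening": opening from 0.0 (shut) to 1.0 (fully open); "grip_force": force on a finger pad.
Only numpy, scipy, OpenCV 4.12 (cv2) and the standard library are available. Lean on these libraries where they do the work, as an engineer would, in place of code of your own. Each camera call takes 0.05 s, during which the arm holds its last target. There are 200 camera calls.

## Working session

There is one attempt and no reset: what is moved stays moved. The work goes in short steps, Python scripts to look and compute and a tool call to move; the robot and the scene stay as the last step left them, time stands still between calls to the robot, and variables do not carry over. Pictures are saved under pics/ and viewed, at most 10 in all, crops included, and the job is handed in when it is done.

Besides the shell and the picture viewer there is one more tool, called after ">>>" as name(argument=value, ...), one argument or row to a line, values as JSON. drive_tool: Moves the arm, as the interface text tells. Its arguments: {"type":"object","properties":{"moves":{"type":"array"},"force":{"type":"number"}},"required":["moves"]}

```bash
mkdir -p pics
cat > h.py <<'E'
import numpy as np, cv2
from plant import ctrl
def P(im):
    R=cv2.Rodrigues(np.array(im["rvec"],float))[0]; return np.array(im["camera_matrix"],float),R,np.array(im["tvec"],float).ravel()
def cloud(im):
    K,R,t=P(im); z=im["range_z"]; v,u=np.mgrid[:384,:512]
    c=np.stack([(u-K[0,2])/K[0,0]*z,(v-K[1,2])/K[1,1]*z,z],-1)
    w=(c-t)@R; w[z<=0]=np.nan; return w
def ray(im,pos):
    K,R,t=P(im); d=R.T@np.linalg.inv(K)@np.array([pos[0]*512,pos[1]*384,1]); return -R.T@t,d/np.linalg.norm(d)
def tri(rs):
    A=0;b=0
    for o,d in rs:
        M=np.eye(3)-np.outer(d,d);A=A+M;b=b+M@o
    x=np.linalg.solve(A,b); return x,[np.linalg.norm((np.eye(3)-np.outer(d,d))@(x-o)) for o,d in rs]
E
cat > a.py <<'E'
from h import *
np.set_printoptions(precision=4,suppress=True)
ims={n:ctrl.get_image(n) for n in("top","side","wrist")}
cv2.imwrite("pics/a.png",np.hstack([cv2.resize(ims[n]["pixels"],(400,300)) for n in("top","side")]))
cv2.imwrite("pics/top.png",ims["top"]["pixels"])
for n in ims: print(n,-P(ims[n])[1].T@P(ims[n])[2])
for k in "trough stop scoop handle lip bar_green bar_blue jar mandrel graver".split():
    rs=[]
    for n in("top","side"):
        m=ctrl.mark_of(k,ims[n])
        if m: rs.append(ray(ims[n],m[0]["position"])); print(k,n,round(m[0]["p"],2),np.array(m[0]["position"])*[512,384])
        if k!="stop":
            g=ctrl.regions_of(k,ims[n])
            if g:
                p=cloud(ims[n])[g[0]["mask"]]; p=p[~np.isnan(p[:,0])]
                if len(p): print("   reg",round(g[0]["p"],2),len(p),"med",np.median(p,0),"lo",np.percentile(p,2,0),"hi",np.percentile(p,98,0))
    if len(rs)==2: print("   tri",*tri(rs))
print(ctrl.read_state())
E
python3 a.py
```

```text
top [0.3699 0.0665 1.1338]
side [0.2692 0.6646 0.5812]
wrist [ 0.2787 -0.5083  0.3731]
trough top 0.81 [207.5136 236.5824]
   reg 0.74 3828 med [0.5093 0.1994 0.0355] lo [0.4571 0.0515 0.0154] hi [0.557  0.3447 0.0545]
trough side 0.86 [269.9776 302.016 ]
   reg 0.85 7606 med [0.5194 0.2343 0.0347] lo [0.4576 0.0529 0.0081] hi [0.5612 0.3515 0.0555]
   tri [ 0.5114  0.1949 -0.0049] [np.float64(0.0051115666051902795), np.float64(0.005111566605190247)]
stop top 0.93 [151.1936 227.5968]
stop side 0.86 [208.4864 344.1024]
   tri [0.5328 0.3364 0.0312] [np.float64(8.904497156120984e-05), np.float64(8.904497156137268e-05)]
scoop top 0.69 [336.384  234.0864]
   reg 0.78 2596 med [ 0.5296 -0.1443  0.0318] lo [ 0.4882 -0.2468  0.0133] hi [ 0.5832 -0.0444  0.1149]
   reg 0.94 2683 med [ 0.5409 -0.1359  0.0366] lo [ 0.4908 -0.2492  0.0055] hi [ 0.5849 -0.0416  0.1141]
handle top 0.78 [343.808  209.5104]
   reg 0.55 2585 med [ 0.5293 -0.1445  0.0318] lo [ 0.4882 -0.2468  0.0124] hi [ 0.583  -0.0443  0.1149]
handle side 0.91 [314.7776 150.4896]
   reg 0.85 2712 med [ 0.5421 -0.1341  0.0363] lo [ 
[... 2221 characters left out ...]
928 162.816 ]
   reg 0.73 292 med [ 0.7412 -0.2126  0.0196] lo [ 0.7019 -0.2234  0.0062] hi [ 0.7881 -0.2073  0.0274]
   tri [ 0.7059 -0.2207 -0.0046] [np.float64(0.0018501163720693865), np.float64(0.0018501163720694835)]
{'time_s': 2.05, 'joint_positions': array([-1.326 ,  0.2759,  1.5049,  0.    ,  1.3607, -0.121 ]), 'dq': array([ 0.0007, -0.0007,  0.0016,  0.0013,  0.0017, -0.0009]), 'effort': array([  0.001 , -41.6647, -24.6093,  -0.0003,   0.0001,  -0.    ]), 'tool_pos': array([ 0.2057, -0.537 ,  0.2563]), 'ee_rot': array([3.1416, 0.    , 0.3659]), 'force': array([-0.2814, -0.0849,  0.0791]), 'moment': array([ 0.0203,  0.0008, -0.0018]), 'grip_force': 0.0, 'opening': 0.9975649910676043}
```

```bash
cat > b.py <<'E'
from h import *
np.set_printoptions(precision=4,suppress=True)
for n in("top","side"):
    im=ctrl.get_image(n); w=cloud(im); px=im["pixels"].astype(int)
    cv2.imwrite(f"pics/{n}1.png",im["pixels"])
    def box(x0,x1,y0,y1,z0,z1): 
        return (w[...,0]>x0)&(w[...,0]<x1)&(w[...,1]>y0)&(w[...,1]<y1)&(w[...,2]>z0)&(w[...,2]<z1)
    def rect(m,name):
        p=w[m].astype(np.float32); r=cv2.minAreaRect(p[:,:2]*1000); print(n,name,len(p),r,"medz",np.median(p[:,2]))
    rect(box(.45,.65,-.26,-.03,.108,.125),"handletop")
    rect(box(.45,.65,-.26,-.03,.06,.125),"handle all")
    # trough flanks: points with z .02-.05, two planes
    m=box(.44,.58,.04,.33,.018,.05); p=w[m]
    # model: z=16mm+|d|, d = perpendicular distance from line x=a+b*y
    from scipy.optimize import least_squares
    f=lambda q:(q[2]+np.abs((p[:,0]-q[0]-q[1]*(p[:,1]-.19))/np.hypot(1,q[1]))-p[:,2])
    s=least_squares(f,[.511,.12,.016],loss="soft_l1",f_scale=.002); print(n,"trough x0(at y=.19),slope,z0",s.x,"rms",np.sqrt(np.mean(s.fun**2)),len(p))
    red=(px[...,2]>px[...,1]+60)&(px[...,2]>px[...,0]+60)&box(.4,.65,.25,.42,.005,.08)
    if red.sum()>10:
        q=w[red]; print("red",red.sum(),np.percentile(q,[3,50,97],axis=0)); rect(red&box(.4,.65,.25,.42,.05,.08),"redtop")
E
python3 b.py; python3 -c "
import cv2,numpy as np
a=cv2.imread('pics/top1.png');b=cv2.imread('pics/side1.png')
cv2.imwrite('pics/ab.png',cv2.resize(np.hstack([a[120:310,110:410],b[110:384,120:420][:190]]),None,fx=1.33,fy=1.33))"
```

```text
top handletop 129 ((577.7860717773438, -142.0882568359375), (12.74878978729248, 57.91253662109375), 1.9282643795013428) medz 0.114008926
top handle all 228 ((541.525634765625, -144.76104736328125), (85.96967315673828, 203.56182861328125), 3.5994961261749268) medz 0.1109802
top trough x0(at y=.19),slope,z0 [0.5064 0.1539 0.0157] rms 0.0036305817573956045 3027
red 68 [[0.5031 0.3389 0.0511]
 [0.5297 0.3445 0.0558]
 [0.5564 0.3499 0.0602]]
top redtop 66 ((530.20166015625, 344.5023193359375), (7.678100109100342, 56.48164367675781), 80.81727600097656) medz 0.055960223
side handletop 102 ((580.2582397460938, -141.76287841796875), (11.74997615814209, 61.111080169677734), 4.426636219024658) medz 0.11482625
side handle all 351 ((544.1732177734375, -145.39041137695312), (84.88613891601562, 207.1482696533203), 4.640206813812256) medz 0.093385234
side trough x0(at y=.19),slope,z0 [0.509  0.1527 0.0158] rms 0.006288228101371313 5625
red 704 [[0.5033 0.341  0.0156]
 [0.5297 0.3485 0.0434]
 [0.5602 0.3531 0.0573]]
side redtop 270 ((532.4478149414062, 345.74560546875), (8.589089393615723, 60.92369842529297), 81.95967864990234) medz 0.05571897
```

View pics/top.png

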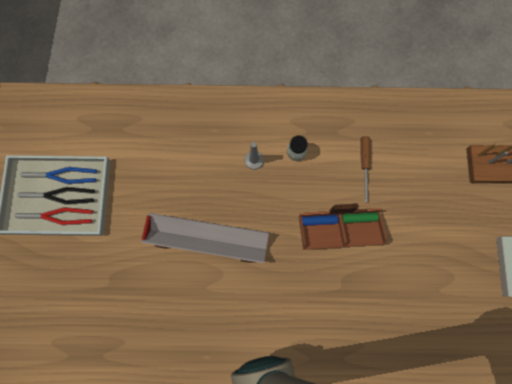

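```bash
ls . pics
```

```text
.:
a.py
b.py
h.py
pics

pics:
a.png
ab.png
side1.png
top.png
top1.png
```

View pics/side1.png

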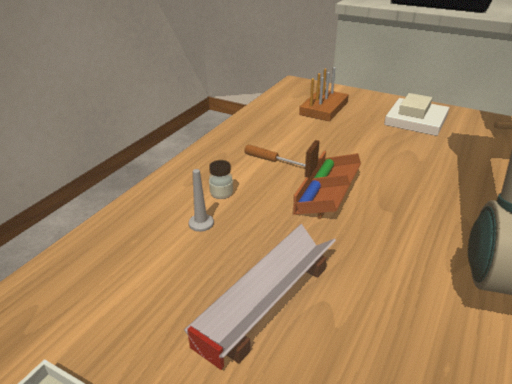

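>>> drive_tool(
  moves=[
    [0,0,0.08,2.33,2.47,0,1],
    [0,0,0.08,2.33,2.47,0,1],
    [0,0,0.08,2.33,2.47,0,1],
    [0,0,0.08,2.33,2.47,0,1],
    [0,0,0.08,2.33,2.47,0,1],
    [0,0,0.08,2.33,2.47,0,1],
    [0,0,0.08,2.33,2.47,0,1],
    [0,0,0.08,2.33,2.47,0,1],
    [0,0,0.08,2.33,2.47,0,1],
    [0,0,0.08,2.33,2.47,0,1],
    [0,0,0.08,2.33,2.47,0,1],
    [0,0,0.08,2.33,2.47,0,1],
    [0,0,0.08,2.33,2.47,0,1],
    [0,0,0.08,2.33,2.47,0,1],
    [0,0,0.08,2.33,2.47,0,1],
    [0,0,0.08,2.33,2.47,0,1],
    [0,0,0,0,0,0,1],
    [0,0,0,0,0,0,1],
  ],
)

```text
time_s: 3.65
tool_pos: [0.5794, -0.1404, 0.2559]
ee_rot: [-3.141, -0.0, 1.648]
force: [-0.4, -0.9, -0.4]
opening: 1.0
grip_force: 0.0
```

```bash
cat > c.py <<'E'
from h import *
np.set_printoptions(precision=4,suppress=True)
s=ctrl.read_state(); print(s["time_s"],s["tool_pos"],s["ee_rot"],s["joint_positions"])
im=ctrl.get_image("wrist"); w=cloud(im); cv2.imwrite("pics/w1.png",im["pixels"])
print(-P(im)[1].T@P(im)[2])
for z0,z1 in((.105,.125),(.09,.125)):
    m=(w[...,0]>.5)&(w[...,0]<.64)&(w[...,1]>-.2)&(w[...,1]<-.08)&(w[...,2]>z0)&(w[...,2]<z1)
    p=w[m].astype(np.float32)
    if len(p): print(len(p),cv2.minAreaRect(p[:,:2]*1000),np.percentile(p,[2,50,98],axis=0))
rs=ctrl.mark_of("handle",im); print([(r["p"],np.array(r["position"])*[512,384]) for r in rs])
for k in("bar_green","bar_blue"):
    g=ctrl.regions_of(k,im)
    if g: p=w[g[0]["mask"]].astype(np.float32); p=p[~np.isnan(p[:,0])]; print(k,g[0]["p"],cv2.minAreaRect(p[:,:2]*1000),np.median(p,0))
E
python3 c.py
```

```text
3.65 [ 0.5794 -0.1404  0.2559] [-3.1412 -0.      1.6485] [-0.3543  0.3081  1.459  -0.0002  1.3748 -0.432 ]
[ 0.5739 -0.0623  0.3735]
750 ((580.9526977539062, -143.67161560058594), (11.42934799194336, 59.463584899902344), 4.2541069984436035) [[ 0.5741 -0.1716  0.111 ]
 [ 0.5806 -0.141   0.1147]
 [ 0.587  -0.1146  0.1162]]
783 ((580.9014892578125, -143.67791748046875), (11.648476600646973, 59.47261428833008), 4.603734493255615) [[ 0.5739 -0.1715  0.0966]
 [ 0.5805 -0.1395  0.1147]
 [ 0.587  -0.1143  0.1161]]
[(0.66, array([252.3136, 181.7088]))]
bar_green 0.59 ((570.7925415039062, -202.826171875), (26.157791137695312, 102.04866027832031), 3.2174904346466064) [ 0.5686 -0.1985  0.0334]
bar_blue 0.86 ((561.2893676757812, -93.1714859008789), (25.118040084838867, 89.47447204589844), 3.7439348697662354) [ 0.5615 -0.0897  0.033 ]
```

View pics/w1.png

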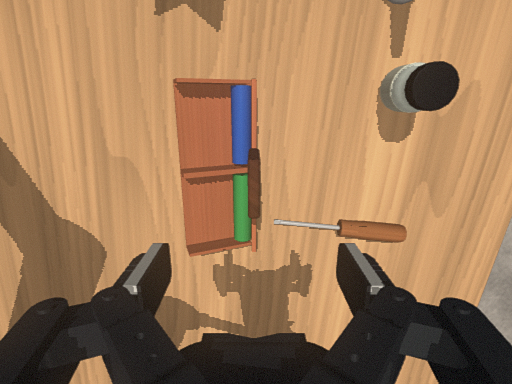

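>>> drive_tool(
  moves=[
    [0,0,0,0.1,-0.3,-2.7,1],
    [0,0,0,0,0,-2.7,1],
    [0,0,0,0,0,-2.7,1],
    [0,0,0,0,0,-2.7,1],
    [0,0,0,0,0,-2.7,1],
    [0,0,0,0,0,-2.7,1],
    [0,0,0,0,0,0,1],
    [0,0,0,0,0,0,-1],
    [0,0,0,0,0,0,-1],
    [0,0,0,0,0,0,-1],
    [0,0,0,0,0,0,-1],
    [0,0,0,0,0,0,-1],
    [0,0,0,0,0,0,-1],
    [0,0,0,0,0,0,-1],
    [0,0,0,0,0,0,-1],
    [0,0,0,0,0,0,-1],
  ],
  force=90,
)

```text
time_s: 5.18
tool_pos: [0.58, -0.145, 0.0956]
ee_rot: [3.14, 0.001, 1.646]
force: [-1.8, 0.7, 6.1]
opening: 0.13
grip_force: 88.5
```

>>> drive_tool(
  moves=[
    [0,0,0,0,0,0.5,-1],
    [0,0,0,0,0,1.1,-1],
    [0,0,0,0,0,1.8,-1],
    [0,0,0,0,0,1.8,-1],
    [0,0,0,0,0,1.8,-1],
    [0,0,0,0,0,1.1,-1],
    [0,0,0,0,0,0,-1],
    [0,0,-0.01,0,0.5,0,-1],
    [0,0,-0.01,0,1,0,-1],
    [0,0,-0.01,0,1.5,0,-1],
    [0,0,-0.01,0,1.8,0,-1],
    [0,0,-0.01,0,1.8,0,-1],
    [0,0,-0.01,0,1.8,0,-1],
    [0,0,-0.01,0,1.8,0,-1],
    [0,0,-0.01,0,1.8,0,-1],
    [0,0,-0.01,0,1.8,0,-1],
    [0,0,-0.01,0,1.8,0,-1],
    [0,0,-0.01,0,1.8,0,-1],
    [0,0,-0.01,0,1.8,0,-1],
    [0,0,-0.01,0,1.8,0,-1],
  ],
)

```text
time_s: 6.85
tool_pos: [0.578, 0.0665, 0.1734]
ee_rot: [-3.138, 0.0, 1.515]
force: [0.8, -0.4, -4.5]
opening: 0.13
grip_force: 87.9
```

>>> drive_tool(
  moves=[
    [0,0,-0.01,0.3,1.8,0,-1],
    [0,0,-0.01,0.3,1.8,0,-1],
    [0,0,-0.01,0.3,1.8,0,-1],
    [0,0,-0.01,0.3,1.8,0,-1],
    [0,0,-0.01,0.3,1.5,0,-1],
    [0,0,-0.01,0.3,1,0,-1],
    [0,0,-0.01,0.3,0.7,0,-1],
    [0,0,-0.01,0.3,0.5,0,-1],
    [0,0,-0.01,0.3,0.2,0,-1],
    [0,0,-0.01,0.2,0,0,-1],
    [0,0,0,0,0,0,-1],
    [0,0,0,0,0,0,-1],
  ],
)

```text
time_s: 7.85
tool_pos: [0.6085, 0.1755, 0.1751]
ee_rot: [-3.141, 0.001, 1.415]
force: [-0.3, 0.3, -4.8]
opening: 0.129
grip_force: 87.9
```

```bash
cat > d.py <<'E'
from h import *
np.set_printoptions(precision=4,suppress=True)
s=ctrl.read_state(); print(s["time_s"],s["tool_pos"],s["ee_rot"],s["joint_positions"],s["force"],s["moment"])
I={n:ctrl.get_image(n) for n in("top","side")}
for k in("lip","handle"):
    rs=[]
    for n in I:
        m=ctrl.mark_of(k,I[n])
        if m: rs.append(ray(I[n],m[0]["position"])); print(k,n,m[0]["p"],np.array(m[0]["position"])*[512,384])
    if len(rs)==2: print(*tri(rs))
w=cloud(I["top"])
for k in("bar_green","bar_blue","scoop"):
    g=ctrl.regions_of(k,I["top"])
    if g: p=w[g[0]["mask"]].astype(np.float32); p=p[~np.isnan(p[:,0])]; print(k,round(g[0]["p"],2),cv2.minAreaRect(p[:,:2]*1000),np.median(p,0),np.percentile(p,[3,97],axis=0))
cv2.imwrite("pics/d.png",np.hstack([I["top"]["pixels"][150:330,90:350],I["side"]["pixels"][170:350,150:410]]).repeat(1,0))
E
python3 d.py; python3 -c "
import cv2;a=cv2.imread('pics/d.png');cv2.imwrite('pics/d.png',cv2.resize(a,None,fx=1.5,fy=1.5))"
```

```text
7.85 [0.6085 0.1755 0.1751] [-3.1412  0.0006  1.4151] [ 0.1712  0.4142  1.4998 -0.0004  1.2281  0.3271] [-0.262   0.3471 -4.7702] [-0.0412 -0.053   0.0524]
lip side 0.98 [264.3968 240.8832]
handle side 0.82 [220.7232 193.1136]
bar_green 0.79 ((583.2144775390625, 128.88841247558594), (90.03477478027344, 22.4234619140625), 81.31331634521484) [0.5806 0.1083 0.1122] [[0.5685 0.0863 0.1036]
 [0.5961 0.1711 0.1167]]
bar_blue 0.64 ((601.9346923828125, 243.8306427001953), (61.76411819458008, 23.627914428710938), 82.19475555419922) [0.6001 0.2453 0.1121] [[0.5893 0.2166 0.1043]
 [0.6133 0.2725 0.1168]]
scoop 0.71 ((551.967529296875, 199.39251708984375), (247.37228393554688, 180.85963439941406), 80.34891510009766) [0.5594 0.2126 0.1088] [[0.5122 0.0848 0.0933]
 [0.6171 0.2835 0.1918]]
```

View pics/d.png

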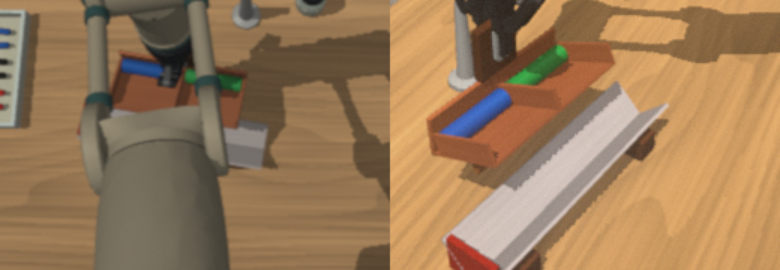

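>>> drive_tool(
  moves=[
    [-0.0053,-0.0345,0,-0.244,0.037,-0.298,-1],
    [-0.0053,-0.0345,0,-0.244,0.037,-0.298,-1],
    [-0.0053,-0.0345,0,-0.244,0.037,-0.298,-1],
    [-0.0053,-0.0345,0,-0.244,0.037,-0.298,-1],
    [-0.0053,-0.0345,0,-0.244,0.037,-0.298,-1],
    [-0.0053,-0.0345,0,-0.244,0.037,-0.298,-1],
    [-0.0053,-0.0345,0,-0.244,0.037,-0.298,-1],
    [-0.0053,-0.0345,0,-0.244,0.037,-0.298,-1],
    [-0.0053,-0.0345,0,-0.244,0.037,-0.298,-1],
    [-0.0053,-0.0345,0,-0.244,0.037,-0.298,-1],
    [0,0,0,0,0,0,-1],
    [0,0,0,0,0,0,-1],
  ],
)

```text
time_s: 9.3
tool_pos: [0.5829, 0.1799, 0.1451]
ee_rot: [2.795, -0.0, 1.416]
force: [0.3, 0.1, -5.2]
opening: 0.128
grip_force: 88.4
```

```bash
cat > e.py <<'E'
from h import *
from scipy.spatial.transform import Rotation as Ro
np.set_printoptions(precision=4,suppress=True)
s=ctrl.read_state(); print(s["time_s"],s["tool_pos"],s["force"],s["opening"])
R=Ro.from_euler("xyz",s["ee_rot"]).as_matrix(); 
# scoop axes in tool: x=tool y, z=-tool z  (sign of x checked)
xs=R[:,1]*np.sign(R[0,1]); zs=-R[:,2]; ys=np.cross(zs,xs)
lip=s["tool_pos"]-.088*xs+.0015*ys-.0566*zs
y=np.array([.1513,.9885,0]);x=np.array([.9885,-.1513,0]);O=np.array([.5075,.193,0])
print("lip world",lip,"trough",(lip-O)@x,(lip-O)@y,lip[2],"tilt",np.degrees(np.arcsin(xs[2])))
im=ctrl.get_image("side"); m=ctrl.mark_of("lip",im); w=cloud(im)
for p in m[:1]:
    print("lip px",p["p"],np.array(p["position"])*[512,384]); K,Rr,t=P(im); q=K@(Rr@lip+t); print("expected",q[:2]/q[2])
for k in("bar_green","bar_blue"):
    g=ctrl.regions_of(k,im)
    if g:
        p=w[g[0]["mask"]]; p=p[~np.isnan(p[:,0])]; c=np.median(p,0); print(k,g[0]["p"],c,"trough",(c-O)@x,(c-O)@y)
import sys
cv2.imwrite(f"pics/{sys.argv[1]}.png",cv2.resize(im["pixels"][170:350,150:410],None,fx=2,fy=2))
E
python3 e.py e1
```

```text
9.3 [0.5829 0.1799 0.1451] [ 0.278   0.1225 -5.1571] 0.12794773226097939
lip world [0.5203 0.1912 0.062 ] trough 0.012958379137284076 0.00011187374308338297 0.062002365844568384 tilt 19.85794349341427
lip px 0.6 [264.9088 265.8816]
expected [263.5966 269.3771]
bar_green 0.63 [0.573  0.1359 0.081 ] trough 0.07334701385520899 -0.046585545700033495
bar_blue 0.86 [0.5896 0.2344 0.0811] trough 0.07487323540774828 0.05333950434180935
```

View pics/e1.png

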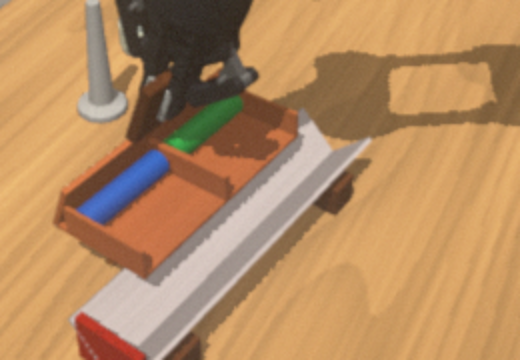

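>>> drive_tool(
  moves=[
    [-0.0013,-0.0086,0,-0.075,0.012,0.05,-1],
    [-0.0013,-0.0086,0,-0.075,0.012,0.05,-1],
    [-0.0013,-0.0086,0,-0.075,0.012,0.05,-1],
    [-0.0013,-0.0086,0,-0.075,0.012,0.05,-1],
    [-0.0013,-0.0086,0,-0.075,0.012,0.05,-1],
    [-0.0013,-0.0086,0,-0.075,0.012,0.05,-1],
    [-0.0013,-0.0086,0,-0.075,0.012,0.05,-1],
    [-0.0013,-0.0086,0,-0.075,0.012,0.05,-1],
    [-0.0013,-0.0086,0,-0.075,0.012,0.05,-1],
    [-0.0013,-0.0086,0,-0.075,0.012,0.05,-1],
    [-0.0013,-0.0086,0,-0.075,0.012,0.05,-1],
    [-0.0013,-0.0086,0,-0.075,0.012,0.05,-1],
    [-0.0013,-0.0086,0,-0.075,0.012,0.05,-1],
    [-0.0013,-0.0086,0,-0.075,0.012,0.05,-1],
    [0,0,0,0,0,0,-1],
    [0,0,0,0,0,0,-1],
    [0,0,0,0,0,0,-1],
    [0,0,0,0,0,0,-1],
  ],
)

```text
time_s: 11.0
tool_pos: [0.5738, 0.1816, 0.1526]
ee_rot: [2.67, -0.002, 1.416]
force: [-0.2, -0.6, -4.6]
opening: 0.125
grip_force: 88.4
```

```bash
python3 e.py e2
```

```text
11.0 [0.5738 0.1816 0.1526] [-0.1879 -0.6213 -4.608 ] 0.12499581116057436
lip world [0.522  0.1914 0.0622] trough 0.014579675019390096 0.0005759085395145587 0.06224957246877649 tilt 26.99734952752378
lip px 0.86 [265.4208 269.184 ]
expected [262.6297 269.0011]
bar_green 0.8 [0.5169 0.1403 0.0852] trough 0.01721904873311519 -0.05065299727084777
bar_blue 0.9 [0.5345 0.2455 0.085 ] trough 0.018766160611098117 0.05602326896115355
```

>>> drive_tool(
  moves=[
    [0,0,0,0,0,0,-1],
    [0,0,0,0,0,0,-1],
    [0,0,0,0,0,0,-1],
  ],
)

```text
time_s: 11.45
tool_pos: [0.5737, 0.1816, 0.1527]
ee_rot: [2.67, -0.002, 1.416]
force: [0.3, -0.5, -3.9]
opening: 0.131
grip_force: 88.5
```

```bash
python3 e.py e2
```

```text
11.45 [0.5737 0.1816 0.1527] [ 0.2951 -0.5056 -3.9424] 0.1309935715359316
lip world [0.5219 0.1914 0.0623] trough 0.014452548366923083 0.0005551450324799 0.062283247390102665 tilt 26.99691175433115
lip px 0.57 [265.5232 266.6112]
expected [262.6998 269.0123]
bar_green 0.75 [0.4986 0.1518 0.0421] trough -0.002578613434225368 -0.042124691881743864
bar_blue 0.74 [0.514  0.2522 0.0421] trough -0.0025584220263653143 0.05946997631573515
```

>>> drive_tool(
  moves=[
    [0,0,0,0,0,1.5,-1],
    [0,0,0,0,0,2.5,-1],
    [0,0,0,0,0,2,-1],
    [0.0089,0.0582,0,0,-0.5,0,-1],
    [0.0089,0.0582,0,0,-1,0,-1],
    [0.0089,0.0582,0,0,-1.5,0,-1],
    [0.0089,0.0582,0,0,-2,0,-1],
    [0.0089,0.0582,0,0,-2,0,-1],
    [0.0089,0.0582,0,0,-2,0,-1],
    [0.0089,0.0582,0,0,-2,0,-1],
    [0.0089,0.0582,0,0,-2,0,-1],
    [0,0,0.0256,0,-2,0,-1],
    [0,0,0.0256,0,-2,0,-1],
    [0,0,0.0256,0,-2,0,-1],
    [0,0,0.0256,0,-2,0,-1],
    [0,0,0.0256,0,-2,0,-1],
    [0,0,0.0256,0,-2,0,-1],
    [0,0,0.0256,0,-2,0,-1],
    [0,0,0.0256,0,-2,0,-1],
    [0,0,0.0256,0,-2,0,-1],
  ],
)

```text
time_s: 13.32
tool_pos: [0.574, -0.1298, 0.2126]
ee_rot: [3.14, 0.001, 1.648]
force: [0.5, -0.4, -3.0]
opening: 0.126
grip_force: 88.7
```

>>> drive_tool(
  moves=[
    [0,0,0,0.2,-1.2,0,-1],
    [0,0,0,0.2,-0.5,0,-1],
    [0,0,0,0.2,0,-2,-1],
    [0,0,0,0,0,-2.5,-1],
    [0,0,0,0,0,-2.5,-1],
    [0,0,0,0,0,-2,-1],
    [0,0,0,0,0,-1,-1],
    [0,0,0,0,0,0,-1],
    [0,0,0,0,0,0,-1],
    [0,0,0,0,0,0,-1],
  ],
)

```text
time_s: 14.15
tool_pos: [0.5809, -0.1455, 0.1139]
ee_rot: [3.139, 0.001, 1.646]
force: [-0.5, -0.0, -3.4]
opening: 0.128
grip_force: 88.7
```

```bash
sed 's/^im=.*/im=ctrl.get_image("side"); m=[]; w=cloud(im)/' e.py > f.py; python3 f.py f1; python3 -c "
from plant import ctrl;print(ctrl.read_state()['ee_rot'])"
```

```text
14.15 [ 0.5809 -0.1455  0.1139] [-0.5215 -0.0261 -3.3553] 0.1275534880056923
lip world [ 0.4932 -0.1507  0.0571] trough 0.03787626461252773 -0.34195082447939634 0.057105388089055846 tilt 0.1553566087976485
bar_green 0.84 [0.4983 0.1545 0.042 ] trough -0.0033023162434665638 -0.039440520226871334
bar_blue 0.98 [0.5141 0.2538 0.0422] trough -0.002668177591104218 0.061054022434266754
[3.13892875e+00 1.35299094e-03 1.64624578e+00]
```

>>> drive_tool(
  moves=[
    [0,0,0,0,0,-0.8,-1],
    [0,0,0,0,0,-0.6,-1],
    [0,0,0,0,0,-0.2,-1],
    [0,0,0,0,0,-0.15,-1],
    [0,0,0,0,0,-0.1,-1],
    [0,0,0,0,0,0,-1],
    [0,0,0,0,0,0,-1],
  ],
)

```text
time_s: 14.88
tool_pos: [0.579, -0.1451, 0.0956]
ee_rot: [-3.141, -0.0, 1.646]
force: [-2.4, 1.4, 7.8]
opening: 0.124
grip_force: 90.5
```

>>> drive_tool(
  moves=[
    [0,0,0,0,0,0,1],
    [0,0,0,0,0,0,1],
    [0,0,0,0,0,0,1],
    [0,0,0,0,0,0,1],
    [0,0,0,0,0,0,1],
    [0,0,0,0,0,1,1],
    [0,0,0,0,0,3,1],
    [0,0,0,0,0,4,1],
    [0,0,0,0,0,4,1],
    [0,0,0,0,0,4,1],
    [0,0,0,0,0,0,1],
  ],
)

```text
time_s: 15.8
tool_pos: [0.5837, -0.1468, 0.264]
ee_rot: [3.126, 0.007, 1.646]
force: [1.1, -0.2, 0.1]
opening: 1.002
grip_force: 0.0
```

>>> drive_tool(
  moves=[
    [0,0,0.112,-0.767,1.746,0,-1],
    [0,0,0.112,-0.767,1.746,0,-1],
    [0,0,0.112,-0.767,1.746,0,-1],
    [0,0,0.112,-0.767,1.746,0,-1],
    [0,0,0.112,-0.767,1.746,0,-1],
    [0,0,0.112,-0.767,1.746,0,-1],
    [0,0,0.112,-0.767,1.746,0,-1],
    [0,0,0.112,-0.767,1.746,0,-1],
    [0,0,0.112,-0.767,1.746,0,-1],
    [0,0,0.112,-0.767,1.746,0,-1],
    [0,0,0.112,-0.767,1.746,0,-1],
    [0,0,0.112,-0.767,1.746,0,-1],
    [0,0,0,0,0,0,-1],
    [0,0,0,0,0,0,-1],
  ],
)

```text
time_s: 16.97
tool_pos: [0.4874, 0.0646, 0.2546]
ee_rot: [-3.141, 0.001, 2.99]
force: [0.2, 0.2, 0.3]
opening: -0.003
grip_force: 0.0
```

```bash
cat > g.py <<'E'
from h import *
import sys
np.set_printoptions(precision=4,suppress=True)
s=ctrl.read_state(); print(s["time_s"],s["tool_pos"],s["ee_rot"],s["force"])
y=np.array([.1513,.9885,0]);x=np.array([.9885,-.1513,0]);O=np.array([.5075,.193,0])
print("tcp trough",(s["tool_pos"]-O)@x,(s["tool_pos"]-O)@y)
V=[]
for n in("side","top","wrist"):
    im=ctrl.get_image(n); w=cloud(im); V.append(cv2.resize(im["pixels"],(400,300)))
    for k in("bar_green","bar_blue","scoop"):
        g=ctrl.regions_of(k,im)
        if g:
            p=w[g[0]["mask"]]; p=p[~np.isnan(p[:,0])]
            if k=="scoop": print(n,k,round(g[0]["p"],2),np.percentile(p,[2,98],axis=0).ravel()); continue
            q=np.stack([(p-O)@x,(p-O)@y,p[:,2]],1); top=q[q[:,2]>np.percentile(q[:,2],90)-.001]
            print(n,k,round(g[0]["p"],2),len(p),"y ends",np.percentile(q[:,1],[1,99]),"x",np.median(q[:,0]),"crest x,z",np.median(top[:,0]),np.median(top[:,2]))
cv2.imwrite(f"pics/{sys.argv[1]}.png",np.vstack([np.hstack(V[:2]),np.hstack([V[2],V[2]*0])]))
E
python3 g.py g1
```

```text
16.9667 [0.4874 0.0646 0.2546] [-3.1412  0.0013  2.9903] [0.188  0.1699 0.3446]
tcp trough -0.0004514609568298885 -0.13001012655142116
side bar_green 0.8 680 y ends [-0.0944 -0.0052] x -0.0027746975561849683 crest x,z 0.001332952865708564 0.04506824897669883
side bar_blue 0.77 908 y ends [-0.0054  0.098 ] x -0.00303683760924709 crest x,z 0.0013973858404144341 0.044788658143024594
side scoop 0.6 [ 0.4909 -0.25    0.0057  0.5842 -0.0416  0.1023]
top bar_green 0.67 164 y ends [-0.093  -0.0073] x -0.0025200274627956883 crest x,z -0.00042091635494783644 0.0464968838803082
top bar_blue 0.53 328 y ends [0.0092 0.0958] x -0.0018898308330811044 crest x,z -0.0009723801061974444 0.04567637796202668
top scoop 0.57 [ 0.4877 -0.2475  0.0019  0.5821 -0.0637  0.1156]
wrist bar_green 0.8 1557 y ends [-0.0965 -0.0074] x -0.0005608902545112961 crest x,z 0.0018602867481318586 0.04448133516445667
wrist bar_blue 0.75 1557 y ends [0.0069 0.0953] x -0.0005076098794853469 crest x,z 0.0017661796293846563 0.044320869542579716
wrist scoop 0.78 [ 0.4916 -0.2483  0.0065  0.584  -0.0443  0.1149]
```

View pics/g1.png

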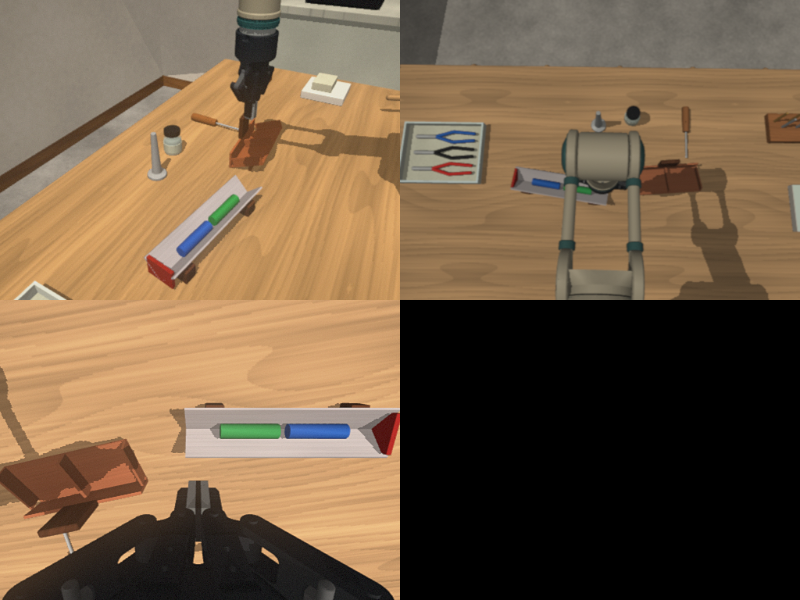

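>>> drive_tool(
  moves=[
    [0,0,0,0.1,0,-3,-1],
    [0,0,0,0,0,-4,-1],
    [0,0,0,0,0,-4,-1],
    [0,0,0,0,0,-4,-1],
    [0,0,0,0,0,-2.5,-1],
    [0,0,0,0,0,-1,-1],
    [0,0,0,0,0,-0.5,-1],
    [0,0,0,0,0,-0.5,-1],
    [0,0,0,0,0,0,-1],
    [0,0,0,0,0,0,-1],
  ],
)

```text
time_s: 18.4
tool_pos: [0.4894, 0.0641, 0.0598]
ee_rot: [3.141, 0.002, 2.99]
force: [-0.2, -0.3, -0.3]
opening: -0.003
grip_force: 0.0
```

>>> drive_tool(
  moves=[
    [0,0,0,0.038,0.247,0,-1],
    [0,0,0,0.076,0.494,0,-1],
    [0,0,0,0.076,0.494,0,-1],
    [0,0,0,0.076,0.494,0,-1],
    [0,0,0,0.076,0.494,0,-1],
    [0,0,0,0.076,0.494,0,-1],
    [0,0,0,0.076,0.494,0,-1],
    [0,0,0,0.076,0.494,0,-1],
    [0,0,0,0.076,0.494,0,-1],
    [0,0,0,0.076,0.494,0,-1],
    [0,0,0,0.076,0.494,0,-1],
    [0,0,0,0.076,0.494,0,-1],
    [0,0,0,0.076,0.494,0,-1],
    [0,0,0,0.076,0.494,0,-1],
    [0,0,0,0.076,0.494,0,-1],
    [0,0,0,0.038,0.247,0,-1],
    [0,0,0,0,0,0,-1],
  ],
)

```text
time_s: 19.82
tool_pos: [0.5001, 0.1389, 0.0591]
ee_rot: [3.141, 0.0, 2.991]
force: [-0.2, -1.2, 2.3]
opening: -0.002
grip_force: 1.6
```

```bash
python3 g.py g2
```

```text
19.8167 [0.5001 0.1389 0.0591] [3.1411 0.0003 2.9906] [-0.1983 -1.2449  2.2685]
tcp trough 0.0009019221108699466 -0.05454452750145587
side bar_green 0.69 208 y ends [-0.3788 -0.3551] x 0.30914470591729715 crest x,z 0.3100326403257904 0.02643413887798341
side bar_blue 0.92 890 y ends [0.0509 0.1394] x -0.003097774924030452 crest x,z 0.00142837178214443 0.044899946156659355
side scoop 0.62 [ 0.4894 -0.2508  0.0066  0.585  -0.0448  0.0582]
top bar_blue 0.8 216 y ends [0.0751 0.139 ] x -0.0019190144496940582 crest x,z -0.0007391871715710059 0.04620631699973165
top scoop 0.68 [ 0.4907 -0.2465  0.0049  0.581  -0.0463  0.1144]
wrist bar_green 0.58 7367 y ends [-0.04    0.0477] x -0.003846988936665396 crest x,z 0.0009150662157089184 0.04438940015244495
wrist bar_blue 0.97 2741 y ends [0.049 0.085] x -0.004038048808182133 crest x,z 0.0009782273402866774 0.04422438526829251
wrist scoop 0.95 [ 0.543  -0.0493  0.0027  0.5743 -0.0403  0.0325]
```

>>> drive_tool(
  moves=[
    [0,0,0,0.03,0.2,0,-1],
    [0,0,0,0.03,0.2,0,-1],
    [0,0,0,0.03,0.2,0,-1],
    [0,0,0,0.03,0.2,0,-1],
    [0,0,0,0.015,0.1,0,-1],
    [0,0,0,0.015,0.1,0,-1],
    [0,0,0,0,0,0,-1],
    [0,0,0,0,0,0,-1],
  ],
)

```text
time_s: 21.08
tool_pos: [0.5015, 0.1484, 0.0591]
ee_rot: [3.141, 0.0, 2.99]
force: [-0.1, -0.2, -0.2]
opening: 0.002
grip_force: 0.0
```

>>> drive_tool(
  moves=[
    [0,0,0,0.015,0.1,0,-1],
    [0,0,0,0.015,0.1,0,-1],
    [0,0,0,0.015,0.1,0,-1],
    [0,0,0,0,0,0,-1],
  ],
)

```text
time_s: 21.42
tool_pos: [0.5016, 0.15, 0.059]
ee_rot: [-3.139, -0.0, 2.991]
force: [0.3, -5.6, 0.9]
opening: 0.003
grip_force: 2.7
```

>>> drive_tool(
  moves=[
    [0,0,0,0.007,0.05,0,-1],
    [0,0,0,0,0,0,-1],
    [0,0,0,0,0,0,-1],
  ],
)

```text
time_s: 21.67
tool_pos: [0.5017, 0.1501, 0.059]
ee_rot: [-3.138, -0.0, 2.991]
force: [-0.9, -6.7, 0.6]
opening: 0.0
grip_force: 3.2
```

>>> drive_tool(
  moves=[
    [0,0,0,-0.05,-0.3,0,-1],
    [0,0,0,-0.15,-1,0,-1],
    [0,0,0,-0.15,-1,0,-1],
    [0,0,0,0,0,2,-1],
    [0,0,0,0,0,4,-1],
    [0,0,0,0,0,4,-1],
    [0,0,0,0,-2,4,-1],
    [0,0,0,0,-3,4,-1],
    [0,0,0,0,-3,1,-1],
    [0,0,0,0,0,0,-1],
    [0,0,0,0,0,0,-1],
    [0,0,0,0,0,0,-1],
  ],
)

```text
time_s: 22.67
tool_pos: [0.4977, 0.055, 0.239]
ee_rot: [3.141, -0.001, 2.989]
force: [0.4, 0.4, 0.7]
opening: 0.002
grip_force: 0.0
```

```bash
python3 g.py g3
```

```text
22.6667 [0.4977 0.055  0.239 ] [ 3.1409 -0.0014  2.9888] [0.4148 0.3963 0.6813]
tcp trough 0.011186925714797968 -0.13793998745104843
side bar_green 0.57 672 y ends [-0.028   0.0602] x -0.0032162624733014593 crest x,z 0.001677031443827009 0.04500610860011996
side bar_blue 0.95 777 y ends [0.062  0.1427] x -0.0034383128522346776 crest x,z 0.0012920886927145847 0.04491006232169395
side scoop 0.76 [ 0.4908 -0.2493  0.0057  0.5842 -0.0415  0.0891]
top bar_green 0.72 268 y ends [-0.0238  0.0577] x -0.0017129816001193402 crest x,z 0.0002861109467513746 0.046316428461618375
top bar_blue 0.53 331 y ends [0.0612 0.1487] x -0.0013431650099111033 crest x,z -2.309796966085836e-05 0.04644321878443805
top scoop 0.88 [ 0.4892 -0.2468  0.0042  0.5815 -0.0763  0.1143]
wrist bar_green 0.84 1728 y ends [-0.0303  0.058 ] x -0.0005633415313317366 crest x,z 0.0014873714567174299 0.04432786072626094
wrist bar_blue 0.59 1612 y ends [0.0611 0.1486] x -0.0007048638397241078 crest x,z 0.0013780375099959328 0.044240585800692414
wrist scoop 0.87 [ 0.4908 -0.2477  0.0064  0.5843 -0.0441  0.115 ]
```

View pics/g3.png

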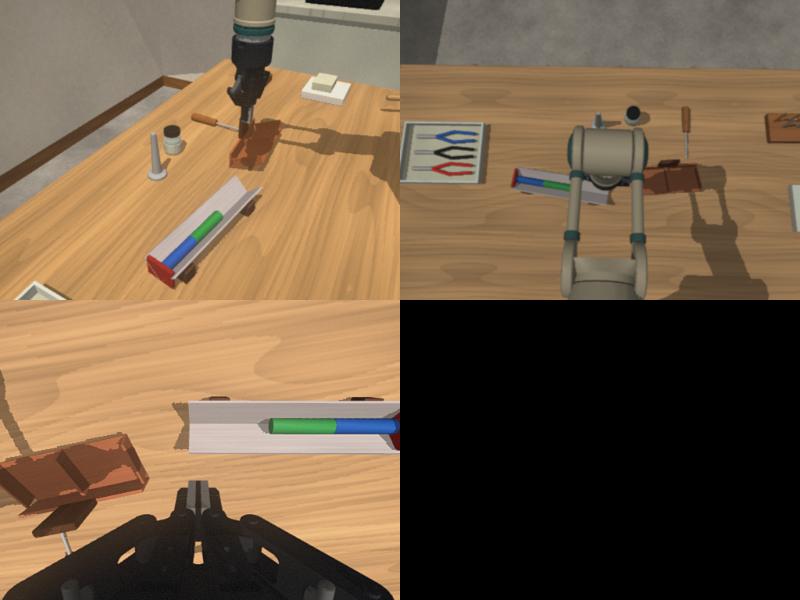

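The picture shows the blue bar against the red stop plate and the green bar touching it, both in the fold. The scoop stands upright and the robot is clear of everything.

```bash
python3 -c "
from plant import ctrl;print(ctrl.job_done())"
```

```text
the job is handed in; nothing more can be done
None
```

The job is handed in at about 23 s of the 56 s allowed: both bars lie end to end in the fold, blue hard against the stop and green touching it; the empty scoop stands upright on the bench, and the jar, mandrel and graver look untouched in the last pictures. The hand-in call returned no verdict.

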